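# Gauge the throat of the bag sealer

## Robot

A 6-joint arm with a two-finger parallel gripper is mounted at the origin on a cart in front of the work surface, level with it; the furniture and walls round the work are solid. World frame = base frame: x ahead of the robot, y to its left, z up, the work surface at z = 0. Lengths are in m, angles in rad, forces in N, time in s.
With the tool pointing down it reaches from about 0.25 to 0.8 m from the base axis. Payload 8.5 kg.
Tool frame: the origin (TCP) lies on the centre line of the jaws, within the pads' length; the fingertips stand 22 mm ahead of it and the grasp point (between the pads) lies 3 mm ahead of it (arm.tcp_to_tips is the distance from the TCP to the fingertips, in m); z points along the fingers, y is the direction in which the jaws open and shut (so a half turn about z gives the same grasp; the last joint's range is limited). The gripper opens to 85 mm and grips with 20 to 120 N. Pads are 22 mm wide; open, the fingers measure 114 mm over their backs; the gripper's body (76 mm by 85 mm) begins 54 mm behind the grasp point. The pads swing forward as they close: fully open they stand 13 mm farther back than shut.
Start: joints at [-1.208, 0.238, -0.013, 1.319, 0, 1.571], TCP at [0.186, -0.491, 0.227] pointing down, gripper open.
Joint ranges: [-2.66, 2.66], [-1.03, 1.9], [-1.14, 1.46], [-1.82, 2.27], [-1.45, 1.34], [-3.14, 3.14]. Speed limits (rad/s): [2.22, 2.22, 2.79, 3.14, 3.14, 3.14].

## Interface

Orientations are given as a unit quaternion [x, y, z, w].
In Python, from station import arm gives the robot as it stands.
- The arm moves only by the tool carry_out, never from a script. Its argument "steps" is a list that holds one entry, the list of rows, each a list of 4 numbers: the shift along the world's x, y, z in cm, then the turn about the world's z in rad. In form: [[[x, y, z, roll], ...]]. A call has 1 to 5 rows; each row is the pose to reach, as a shift and turn from the pose measured when the call began; what a row does not reach only later rows make up. A row lasts 1/12 s, in which the tool goes at most 41.7 mm and 7.16 degrees, less where a joint would pass 70% of its speed; a pose out of reach is approached as far as the arm can. A call with a gripper value outside its range is refused whole. "claw" is the closure, from 0 (fully open) to 1 (shut), set as the call begins (left out, the last holds). The fingers move at their own pace and stop on an object; the grip force is fixed at half the most. Time passes only in rows, so rows that repeat a pose let the fingers close. It gives the time, the measured TCP pose, the force and the opening at its end, in the units of the state.
- arm.observe(): the state, without advancing time (a new reading comes with each control period).
- arm.get_image(name): name is "scene" or "top" or "wrist"; returns the picture (420x560x3 uint8, red, green, blue); there is no depth.
- arm.camera_params(name): a dict with "mtx" (3x3 intrinsics, pixels), "dist" ([k1, k2, p1, p2, k3] as OpenCV has them; the pictures are not rectified), "T" (4x4, takes a point from camera to world coordinates). Camera axes: x right, y down, z forward; pixel columns grow to the right and rows downward; lengths in m; the calibration is good to about 2 mm. A picture is of the moment at which its call begins: read the wrist's pose just before it. camera_params takes no time and is no camera call; for the wrist camera it gives the pose at the moment of the call.
- arm.hand_in(): hands the job in, once; it reports no verdict.
The state is a dict: "clock": time; "q": joint angles; "qd": joint speeds; "effort": joint torques, N m; "tcp_pos": TCP position; "eef_rot": TCP orientation; "wrist_force": force on the tool from outside, world axes, zero at the start; "ft_torque": the same for the moment, N m; "finger_gap": opening from 0.0 (shut) to 1.0 (fully open).
Only numpy, scipy, OpenCV 4.12 (cv2) and the standard library are available. Lean on these libraries where they do the work, as an engineer would, in place of code of your own. Each camera call takes 0.05 s, during which the arm holds its last target.

## Task

Before the shift, check that the throat of the bag sealer is clear: take the blue-gripped depth gauge out of its stand and lower its blade, held in the gripper, into the sealer's throat until its shoulder bar sits flat on the top of the sealer, then let go and leave it standing there. Leave the orange gauge in the stand.

Things in the scene. Friction and masses are not known exactly. Their poses are not given: they have to be found in the camera images.
- gauge_blue: Loose depth gauge, blue grip, 120 g, hanging upright in either slot of the stand. Origin: centre of the underside of its shoulder bar; z up. Steel blade 40 mm wide (x), 8 thick (y), reaching 50 below the origin. Shoulder bar 116 (x) by 20 (y), 0 to 12 above the origin. Blue grip 32 (x) by 20 (y), 12 to 67 above the origin; take it from above across its 20 mm.
- gauge_orange: The other depth gauge: orange grip, blade 34 mm long, otherwise the same shape and axes as the blue one; hangs in the other slot of the stand. To be left there.
- gauge_stand: White fixed block, 120 mm (x) by 150 (y) by 60 high; origin at the centre of its underside, z up. Two slots along x, 57 mm long, 14 wide, 55 deep, at y = +42.5 and -42.5 mm; the gauges hang in them, shoulder bars on the top.
- sealer: Bag sealer, fixed: grey box 130 mm (x) by 90 (y) by 90 high on a dark 150 by 110 base plate, blue lips at its throat, and a roll of yellow tape at its +x end (reaching x = 128, top 78 above the counter). Origin at the centre of its underside, z up.
- throat (a point): Centre of the throat's mouth, level with the sealer's flat top, 90 mm above its origin; axes as the sealer. The throat is a slot along x, open upward: 72 mm long, 62 deep, 16 wide (y), flaring over the top 18 mm to 34 wide. Flat lands at its two ends, 29 mm long, carry the shoulder bar: seated, the gauge's origin is level with this point and its x lies along the throat, either way round.
Things that resemble listed ones, but are neither listed nor needed, are in the scene too. Leave any green look-alike of the gauge_blue alone.

How it is judged:
On the way:
1. the blue gauge, held in the gripper, is lowered into the throat to within 20 mm of its seat (contact force between the fingers and gauge_blue above 0.5 N and horizontal distance between gauge_blue and throat below 0.025 m and z of gauge_blue in the frame of throat below 0.02 m), for 0.1 s.
At the end, for the whole second after the job is handed in: The blue gauge rests released in the sealer's throat, bar down on the sealer's top (5 mm), within 20 mm of the throat's centre, along it within 20 degrees, upright within 8; the orange gauge is still upright (11 degrees) in its slot, within 20 mm of its start (z of gauge_blue in the frame of throat between -0.005 and 0.005 m and horizontal distance between gauge_blue and throat below 0.02 m and angle between the x axis of gauge_blue and the x axis of throat, either way round below 0.35 rad and angle between gauge_blue's own z axis and vertical below 0.15 rad and linear speed of gauge_blue below 0.02 m/s and distance of gauge_orange from where it was at the start of the episode below 0.02 m and angle between gauge_orange's own z axis and vertical below 0.2 rad); the robot touches nothing.
It also fails if it takes over 35 s, if anything falls off the work surface, if the arm or the gripper's body presses on something with over 40 N, if the wrist force passes 120 N, or if a joint passes its speed limit or range.

## Working session

There is one attempt and no reset: what is moved stays moved. The work goes in short steps, Python scripts to look and compute and a tool call to move; the robot and the scene stay as the last step left them, time stands still between calls to the robot, and variables do not carry over. Pictures are saved under pics/ and viewed, and the job is handed in when it is done.

Besides the shell and the picture viewer there is one more tool, called after ">>>" as a command line: name --argument value ..., lists and objects as JSON in quotes. carry_out: Moves the arm, as the interface text tells. Its arguments: {"type":"object","properties":{"steps":{"type":"array","items":{"type":"array","items":{"type":"array","items":{"type":"number"}}}},"claw":{"type":"number"}},"required":["steps"]}

```bash
mkdir -p pics; ls
python3 - <<'E'
from station import arm
import cv2
for n in("scene","top"):
    im=arm.get_image(n); cv2.imwrite(f"pics/{n}0.png",im[:,:,::-1])
    p=arm.camera_params(n);print(n,p["mtx"].round(1).tolist(),p["T"].round(3).tolist(),p["dist"])
print(arm.observe())
E
```

```text
pics
scene [[424.0, 0.0, 266.8], [0.0, 424.0, 207.7], [0.0, 0.0, 1.0]] [[-0.869, -0.245, 0.43, 0.078], [-0.495, 0.444, -0.747, 0.701], [-0.008, -0.862, -0.507, 0.522], [0.0, 0.0, 0.0, 1.0]] [-0.08707654  0.          0.          0.          0.        ]
top [[406.7, 0.0, 282.2], [0.0, 406.7, 208.9], [0.0, 0.0, 1.0]] [[0.029, -0.992, 0.122, 0.317], [-1.0, -0.027, 0.016, 0.053], [-0.012, -0.122, -0.992, 0.914], [0.0, 0.0, 0.0, 1.0]] [0.01459118 0.         0.         0.         0.        ]
{'clock': 0.1, 'q': array([-1.20798421e+00,  2.38708252e-01, -1.41520603e-02,  1.31922856e+00,
       -1.88494264e-05,  1.57077652e+00]), 'qd': array([ 0.00088539, -0.00073297, -0.00010175,  0.00101691,  0.00037621,
       -0.00081895]), 'effort': array([ 1.09888977e-03, -5.39719498e+01,  3.46998596e+01,  1.33997286e-02,
       -5.59041428e-05, -1.65081747e-05]), 'tcp_pos': array([ 0.18618339, -0.49046739,  0.22655547]), 'eef_rot': array([ 9.83589001e-01,  1.80422446e-01, -1.25859920e-04, -6.33970618e-04]), 'wrist_force': array([-0.64663698,  0.57623884, -0.12473645]), 'ft_torque': array([-0.00445684, -0.007456  , -0.01227605]), 'finger_gap': 1.0043206498722692}
```

View pics/scene0.png

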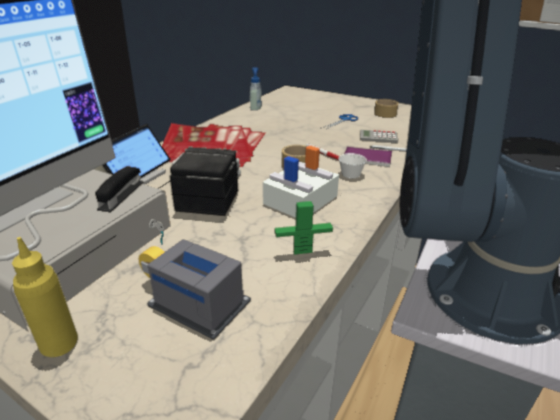

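View pics/top0.png

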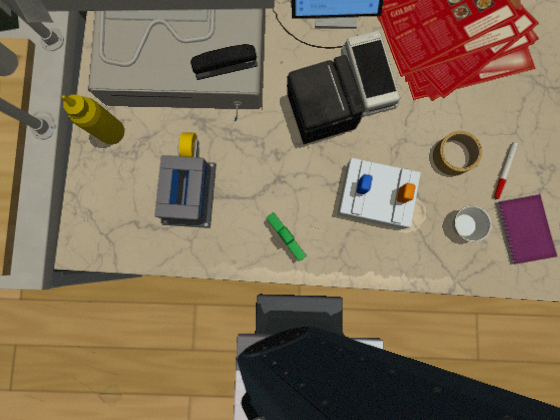

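Top view: the stand is near (380,192) with blue (365,184) and orange (406,192), the sealer is near (185,188) with its tape upward (toward +x), and the green look-alike is at (286,236). I'll enlarge crops of these.

Run:
```python
import cv2
im=cv2.imread("pics/top0.png")
cv2.imwrite("pics/c1.png",cv2.resize(im[145:240,325:435],None,fx=6,fy=6,interpolation=cv2.INTER_CUBIC))
cv2.imwrite("pics/c2.png",cv2.resize(im[125:235,140:230],None,fx=5.4,fy=5.4,interpolation=cv2.INTER_CUBIC))
```

```text
(no output)
```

View pics/c1.png

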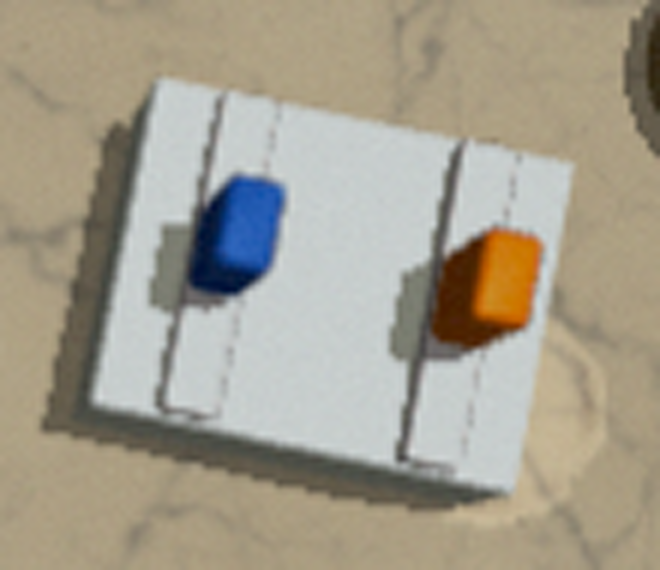

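View pics/c2.png

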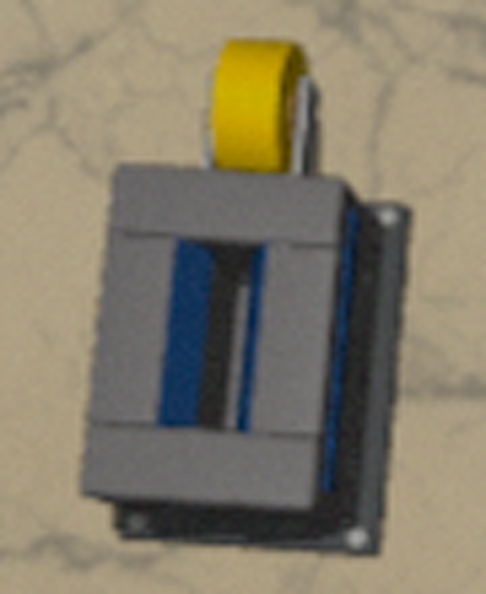

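```bash
cat > h.py <<'E'
import numpy as np, cv2
def w(cam,pts,z):
    K=np.array(cam["mtx"]);T=np.array(cam["T"])
    n=cv2.undistortPoints(np.array(pts,float).reshape(-1,1,2),K,np.array(cam["dist"])).reshape(-1,2)
    d=np.c_[n,np.ones(len(n))]@T[:3,:3].T
    s=(z-T[2,3])/d[:,2]
    return T[:3,3]+d*s[:,None]
E
python3 - <<'E'
from station import arm
from h import *
p=arm.camera_params("top")
def f(name,pts,off,s,z):
    px=(np.array(pts)+.5)/s-.5+np.array(off)
    P=w(p,px,z)[:,:2];e=np.roll(P,-1,0)-P
    r,_,ang=cv2.minAreaRect(P.astype(np.float32)*1000)[0:3]
    print(name,P.round(4).tolist(),"c",P.mean(0).round(4),"len",np.linalg.norm(e,axis=1).round(4),"ang",np.degrees(np.arctan2(e[:,1],e[:,0])).round(1))
f("stand",[(158,78),(573,162),(512,494),(92,403)],(325,145),6,.06)
f("blue",[(237,176),(284,182),(272,272),(225,265)],(325,145),6,.127)
f("orange",[(492,230),(543,238),(525,330),(474,322)],(325,145),6,.127)
f("sealer",[(115,164),(348,181),(317,508),(84,495)],(140,125),5.4,.09)
f("throat",[(178,240),(265,245),(245,432),(160,427)],(140,125),5.4,.09)
E
```

```text
stand [[0.536, -0.0779], [0.5092, -0.2248], [0.3906, -0.2022], [0.4185, -0.0558]] c [ 0.4635 -0.1402] len [0.1493 0.1207 0.1491 0.1196] ang [-100.3  169.2   79.2  -10.7]
blue [[0.4866, -0.0938], [0.485, -0.1091], [0.455, -0.1053], [0.457, -0.09]] c [ 0.4709 -0.0995] len [0.0154 0.0302 0.0154 0.0299] ang [-96.  172.7  82.9  -7.2]
orange [[0.4708, -0.1766], [0.4686, -0.193], [0.4382, -0.1869], [0.4403, -0.1705]] c [ 0.4545 -0.1818] len [0.0166 0.031  0.0165 0.0311] ang [-97.7 168.7  82.4 -11.2]
sealer [[0.5236, 0.3211], [0.5193, 0.2309], [0.3928, 0.2361], [0.3953, 0.3245]] c [0.4577 0.2782] len [0.0903 0.1266 0.0885 0.1283] ang [-92.7 177.7  88.4  -1.5]
throat [[0.4944, 0.295], [0.4934, 0.2615], [0.4209, 0.265], [0.422, 0.2974]] c [0.4577 0.2797] len [0.0335 0.0725 0.0324 0.0725] ang [-91.8 177.2  88.2  -1.9]
```

>>> carry_out --steps '[[[2, 3, 1, 0.1], [4, 6, 1, 0.2]]]' --claw 0

```text
clock: 0.27
tcp_pos: [0.226, -0.4308, 0.2368]
eef_rot: [0.96, 0.278, -0.0, -0.001]
wrist_force: [1.5, -0.2, 1.2]
finger_gap: 1.0
```

Run:
```python
from station import arm
o=arm.observe();print(o["clock"],o["q"].round(3),o["tcp_pos"],o["eef_rot"].round(4))
```

```text
0.2667 [-1.088  0.17  -0.077  1.325 -0.     1.49 ] [ 0.22600799 -0.43081163  0.23678525] [ 9.605e-01  2.783e-01 -2.000e-04 -6.000e-04]
```

>>> carry_out --steps '[[[2.4, 3.2, 0, 0.12], [4.8, 6.4, 0, 0.24], [7.2, 9.6, 0, 0.36], [9.6, 12.8, 0, 0.48], [12, 16, 0, 0.6]]]'

```text
clock: 0.68
tcp_pos: [0.3465, -0.269, 0.2366]
eef_rot: [0.834, 0.552, -0.0, -0.001]
wrist_force: [0.8, -0.8, -0.7]
finger_gap: 0.997
```

>>> carry_out --steps '[[[2, 3, 0, 0.12], [4, 6, 0, 0.24], [6, 9, 0, 0.36], [7, 12, 0, 0.48], [8, 14, 0, 0.6]]]'

```text
clock: 1.1
tcp_pos: [0.4269, -0.1265, 0.2364]
eef_rot: [0.631, 0.776, -0.001, -0.001]
wrist_force: [0.4, -1.2, 0.3]
finger_gap: 1.003
```

>>> carry_out --steps '[[[0, 0, 0, 0.12], [0, 0, 0, 0.24], [0, 0, 0, 0.36], [0, 0, 0, 0.48], [0, 0, 0, 0.6]]]'

```text
clock: 1.52
tcp_pos: [0.4267, -0.1263, 0.2361]
eef_rot: [0.37, 0.929, -0.001, -0.001]
wrist_force: [-1.0, -0.4, -0.3]
finger_gap: 1.003
```

>>> carry_out --steps '[[[0, 0, 0, 0.12], [0, 0, 0, 0.24], [0, 0, 0, 0.36], [0, 0, 0, 0.48], [0, 0, 0, 0.58]]]'

```text
clock: 1.93
tcp_pos: [0.4265, -0.1262, 0.2358]
eef_rot: [0.086, 0.996, -0.001, -0.001]
wrist_force: [1.0, 0.3, -0.4]
finger_gap: 1.0
```

Run:
```python
from station import arm
import cv2,numpy as np
o=arm.observe();print(o["clock"],o["q"].round(3),o["tcp_pos"],o["eef_rot"].round(4),"yaw",2*np.arctan2(o["eef_rot"][1],o["eef_rot"][0]))
p=arm.camera_params("wrist");print(p)
im=arm.get_image("wrist");cv2.imwrite("pics/w1.png",im[:,:,::-1])
np.savez("w1.npz",**p)
```

```text
1.9333 [-0.286  0.099 -0.165  1.309 -0.002 -0.114] [ 0.42645457 -0.12618338  0.23582512] [ 0.0859  0.9963 -0.001  -0.0012] yaw 2.9695539663248325
{'mtx': array([[374.64441615,   0.        , 275.40369624],
       [  0.        , 374.64441615, 203.65263291],
       [  0.        ,   0.        ,   1.        ]]), 'dist': array([-0.04765215,  0.        ,  0.        ,  0.        ,  0.        ]), 'T': array([[ 0.17146373,  0.94897553,  0.26466137,  0.36030998],
       [ 0.9851861 , -0.16436352, -0.04891807, -0.11416396],
       [-0.00292138,  0.26912838, -0.96309988,  0.38338811],
       [ 0.        ,  0.        ,  0.        ,  1.        ]])}
```

View pics/w1.png

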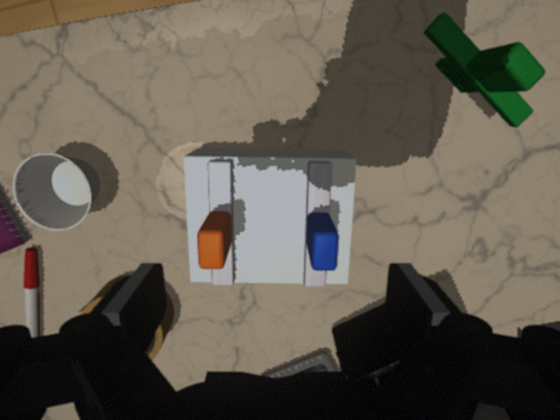

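Wrist view: the blue grip top is near (323,252), orange near (211,252), with the stand square to the image. I'll zoom in.

Run:
```python
import cv2
im=cv2.imread("pics/w1.png")
cv2.imwrite("pics/c3.png",cv2.resize(im[140:300,180:370],None,fx=4,fy=4,interpolation=cv2.INTER_CUBIC)[:600])
```

```text
(no output)
```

View pics/c3.png

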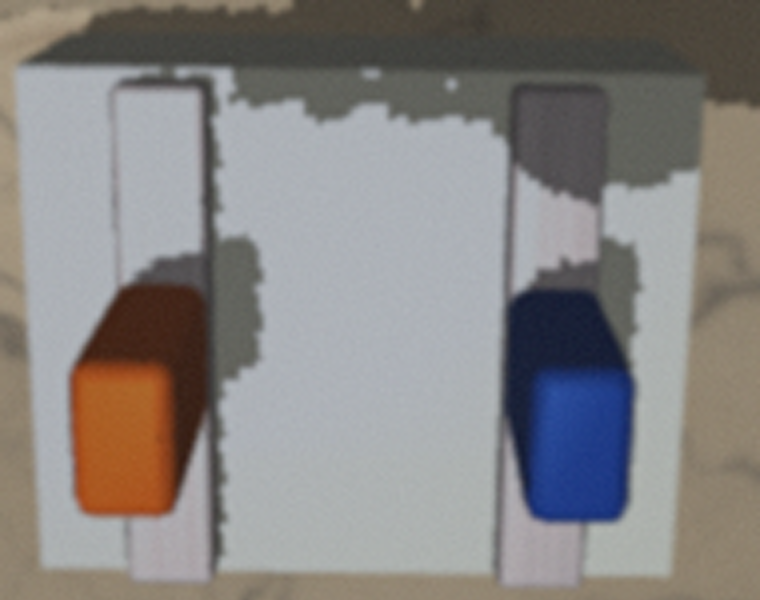

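Run:
```python
from h import *
p=np.load("w1.npz")
def f(name,pts,off,s,z):
    px=(np.array(pts)+.5)/s-.5+np.array(off)
    P=w(p,px,z)[:,:2];e=np.roll(P,-1,0)-P
    print(name,"c",P.mean(0).round(4),"len",np.linalg.norm(e,axis=1).round(4),"ang",np.degrees(np.arctan2(e[:,1],e[:,0])).round(1))
f("stand",[(17,66),(704,76),(671,577),(41,569)],(180,140),4,.06)
f("blue",[(534,367),(635,367),(629,521),(530,521)],(180,140),4,.127)
f("bar",[(515,88),(606,88),(582,585),(498,583)],(180,140),4,.072)
f("orange",[(73,363),(171,363),(175,516),(78,516)],(180,140),4,.127)
```

```text
stand c [ 0.4664 -0.1394] len [0.1493 0.1203 0.1507 0.1207] ang [  79.3  -10.3 -100.6  169. ]
blue c [ 0.4727 -0.0973] len [0.0184 0.0306 0.0186 0.0306] ang [ 80.1  -9.3 -99.9 170.3]
bar c [ 0.4728 -0.0975] len [0.0191 0.1153 0.0194 0.1147] ang [  80.2  -10.3 -101.4  169.6]
orange c [ 0.4575 -0.1803] len [0.0179 0.0304 0.0182 0.0304] ang [ 80.3 -10.7 -99.6 168.6]
```

>>> carry_out --steps '[[[2.3, 1.4, 0, 0], [4.55, 2.8, 0, -0.01], [4.55, 2.8, -3, -0.01], [4.55, 2.8, -6, -0.01], [4.55, 2.8, -6, -0.01]]]'

```text
clock: 2.4
tcp_pos: [0.4692, -0.0972, 0.1711]
eef_rot: [0.089, 0.996, -0.001, -0.005]
wrist_force: [-0.6, 0.9, -0.6]
finger_gap: 1.003
```

Run:
```python
from station import arm
import cv2,numpy as np
o=arm.observe();print(o["clock"],o["tcp_pos"],"yaw",2*np.arctan2(o["eef_rot"][1],o["eef_rot"][0]))
im=arm.get_image("wrist");cv2.imwrite("pics/w2.png",im[:,:,::-1])
```

```text
2.4 [ 0.46918029 -0.09724469  0.17107457] yaw 2.963919016252384
```

View pics/w2.png

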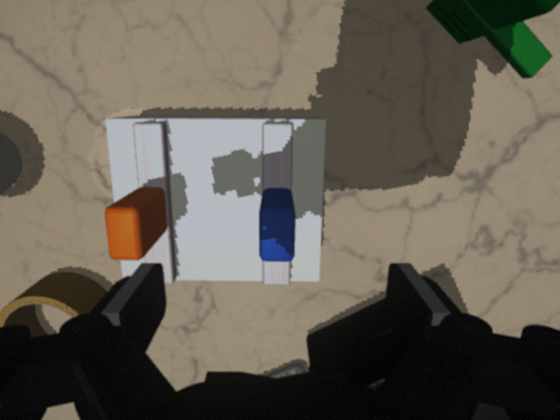

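The blue grip (277,225) is centred between the fingers (about 160 and 393), and orange is clear of the left finger. Descending.

>>> carry_out --steps '[[[0.3, 0, -2, 0], [0.3, 0, -4, 0], [0.3, 0, -5.5, 0], [0.3, 0, -6.4, 0], [0.3, 0, -6.4, 0]]]'

```text
clock: 2.87
tcp_pos: [0.4725, -0.0977, 0.1095]
eef_rot: [0.089, 0.996, -0.001, -0.005]
wrist_force: [0.7, -0.2, 0.5]
finger_gap: 0.999
```

>>> carry_out --steps '[[[0, 0, 0, 0], [0, 0, 0, 0], [0, 0, 0, 0], [0, 0, 0, 0], [0, 0, 0, 0]]]' --claw 1

```text
clock: 3.28
tcp_pos: [0.4729, -0.0978, 0.1101]
eef_rot: [0.089, 0.996, -0.001, -0.004]
wrist_force: [0.7, -0.4, 0.3]
finger_gap: 0.304
```

>>> carry_out --steps '[[[0, 0, 0, 0], [0, 0, 0, 0], [0, 0, 0, 0]]]'

```text
clock: 3.53
tcp_pos: [0.4731, -0.0978, 0.1104]
eef_rot: [0.089, 0.996, -0.001, -0.004]
wrist_force: [1.0, -0.0, 3.9]
finger_gap: 0.21
```

Run:
```python
from station import arm
import cv2,numpy as np
o=arm.observe();print(o["clock"],o["tcp_pos"],"yaw",2*np.arctan2(o["eef_rot"][1],o["eef_rot"][0]),o["wrist_force"],o["finger_gap"])
im=arm.get_image("wrist");cv2.imwrite("pics/w3.png",im[:,:,::-1])
```

```text
3.5333 [ 0.47305075 -0.09780858  0.1104102 ] yaw 2.9627042409790163 [ 0.99622765 -0.02399539  3.92024367] 0.21036416823833878
```

View pics/w3.png

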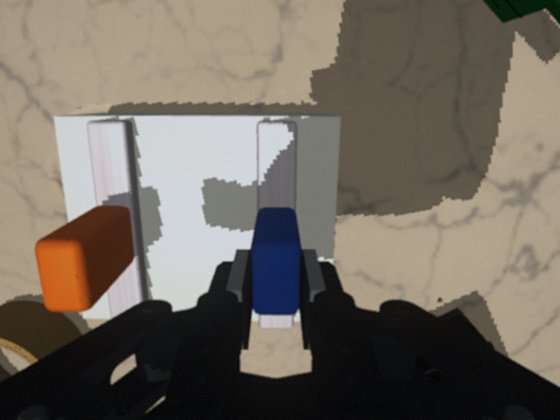

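The fingers are closed on the blue grip (columns 250–303, opening about 18–20 mm). Lifting.

>>> carry_out --steps '[[[0, 0, 0, 0], [0, 0, 1, 0], [0, 0, 3, 0], [0, 0, 5.5, 0], [0, 0, 8, 0]]]'

```text
clock: 4.0
tcp_pos: [0.4723, -0.0977, 0.1907]
eef_rot: [0.089, 0.996, -0.001, -0.005]
wrist_force: [0.9, -0.3, -0.8]
finger_gap: 0.211
```

>>> carry_out --steps '[[[0, 0, 2.5, 0], [0, 0, 5, 0], [0, 0, 5, 0], [0, 0, 5, 0]]]'

```text
clock: 4.33
tcp_pos: [0.4729, -0.0978, 0.2414]
eef_rot: [0.089, 0.996, -0.001, -0.004]
wrist_force: [-0.2, -0.3, -2.0]
finger_gap: 0.214
```

Run:
```python
from station import arm
import cv2,numpy as np
o=arm.observe();print(o["clock"],o["tcp_pos"],"yaw",2*np.arctan2(o["eef_rot"][1],o["eef_rot"][0]),o["wrist_force"],o["finger_gap"],o["eef_rot"])
p=arm.camera_params("wrist")
im=arm.get_image("wrist");cv2.imwrite("pics/w4.png",im[:,:,::-1])
np.savez("w4.npz",**p)
im=arm.get_image("scene");cv2.imwrite("pics/s4.png",im[:,:,::-1])
```

```text
4.3333 [ 0.47293153 -0.09783341  0.24135466] yaw 2.9626659123214973 [-0.2429055  -0.27667745 -1.96554929] 0.21433927021703147 [ 8.93433769e-02  9.95992997e-01 -7.31506118e-04 -3.89567264e-03]
```

View pics/w4.png

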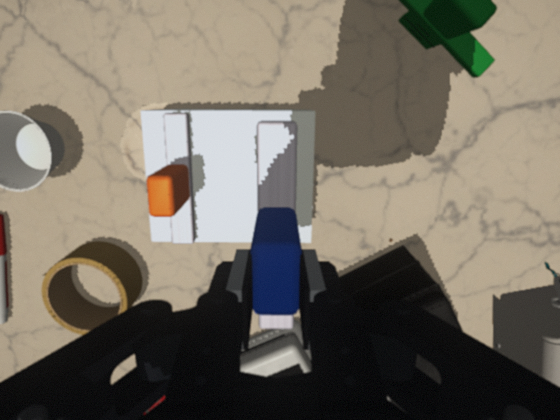

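View pics/s4.png

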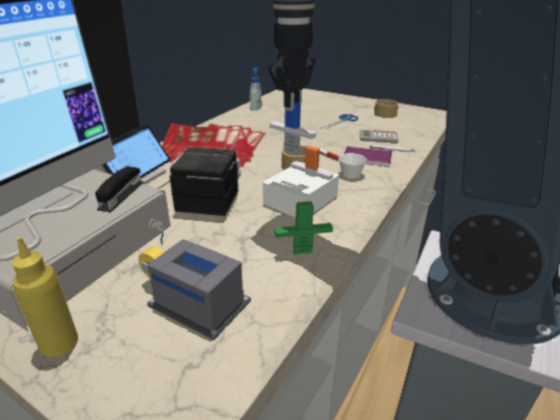

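Held upright at (277,265), and orange is still in its slot. Now I'll move toward the sealer, pausing partway to re-measure it with the wrist camera.

>>> carry_out --steps '[[[0, 2, 0, 0.03], [0, 5, 0, 0.06], [0, 8, 0, 0.1], [0, 11, 0, 0.14], [0, 14, 0, 0.14]]]'

```text
clock: 4.85
tcp_pos: [0.4708, 0.0435, 0.2379]
eef_rot: [0.018, 1.0, -0.001, -0.007]
wrist_force: [0.3, -0.5, -2.1]
finger_gap: 0.217
```

>>> carry_out --steps '[[[0, 3, 0, 0], [0, 6, 0, 0], [0, 8, 0, 0], [0, 8, 0, 0], [0, 8, 0, 0]]]'

```text
clock: 5.27
tcp_pos: [0.47, 0.1243, 0.2364]
eef_rot: [0.017, 1.0, -0.002, -0.008]
wrist_force: [1.1, -0.6, -1.2]
finger_gap: 0.216
```

Run:
```python
from station import arm
import cv2,numpy as np
o=arm.observe();print(o["clock"],o["tcp_pos"],"yaw",2*np.arctan2(o["eef_rot"][1],o["eef_rot"][0]),o["wrist_force"],o["finger_gap"],o["qd"].round(3))
p=arm.camera_params("wrist")
im=arm.get_image("wrist");cv2.imwrite("pics/w5.png",im[:,:,::-1])
np.savez("w5.npz",**p)
```

```text
5.2667 [0.46998371 0.12426457 0.23639096] yaw 3.107014500973402 [ 1.06851148 -0.64817873 -1.19606802] 0.21595467487516526 [-0.036 -0.01  -0.001  0.007 -0.006 -0.012]
```

View pics/w5.png

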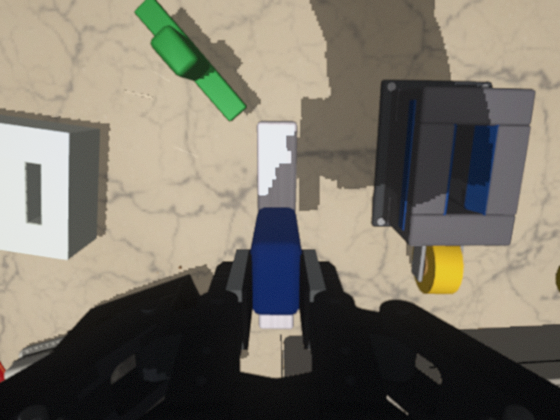

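The sealer top spans roughly (412–533, 88–245), with its throat near (472,170). Zooming in.

Run:
```python
import cv2
im=cv2.imread("pics/w5.png")
cv2.imwrite("pics/c5.png",cv2.resize(im[75:255,385:545],None,fx=3.3,fy=3.3,interpolation=cv2.INTER_CUBIC))
cv2.imwrite("pics/c6.png",cv2.resize(im[110:335,230:330],None,fx=2.6,fy=2.6,interpolation=cv2.INTER_CUBIC))
```

```text
(no output)
```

View pics/c5.png

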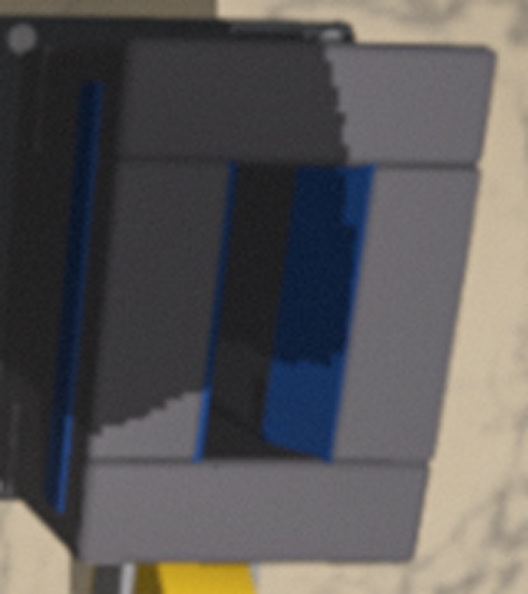

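View pics/c6.png

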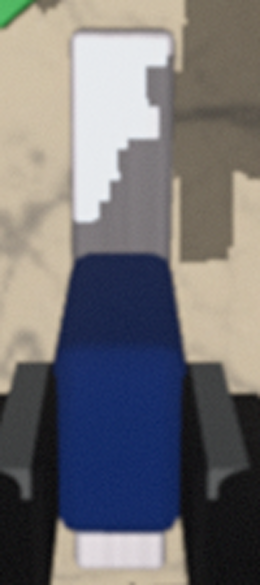

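Run:
```python
from h import *
p=np.load("w5.npz")
def f(name,pts,off,s,z):
    px=(np.array(pts)+.5)/s-.5+np.array(off)
    P=w(p,px,z)[:,:2];e=np.roll(P,-1,0)-P
    print(name,"c",P.mean(0).round(4),"len",np.linalg.norm(e,axis=1).round(4),"ang",np.degrees(np.arctan2(e[:,1],e[:,0])).round(1))
f("sealer",[(129,39),(496,47),(412,563),(80,560)],(385,75),3.3,.09)
f("throat",[(234,162),(374,165),(331,463),(196,461)],(385,75),3.3,.09)
f("bar",[(71,30),(173,30),(164,568),(76,568)],(230,110),2.6,.2364-.0504+.012)
```

```text
sealer c [0.4601 0.2804] len [0.0877 0.1284 0.0874 0.1275] ang [ 87.8  -2.2 -92.8 177.9]
throat c [0.4606 0.2812] len [0.0341 0.0738 0.0348 0.0736] ang [ 87.5  -2.2 -92.9 177.3]
bar c [0.47   0.1244] len [0.0192 0.1149 0.0193 0.115 ] ang [ 88.   -2.1 -91.8 177.8]
```

Sizes agree with the spec. Throat is at about (0.460, 0.281), and the bar is centred on the TCP with its angle matching. Moving over the throat.

>>> carry_out --steps '[[[0, 3, 0.4, 0], [-0.5, 6.5, 0.4, 0], [-1, 10, 0.4, 0], [-1, 13, 0.4, 0], [-1, 15, 0.4, 0]]]'

```text
clock: 5.73
tcp_pos: [0.4599, 0.2747, 0.24]
eef_rot: [0.018, 1.0, -0.002, -0.009]
wrist_force: [0.5, -0.7, -1.2]
finger_gap: 0.215
```

>>> carry_out --steps '[[[0, 0.65, 0, 0], [0, 0.65, 0, 0], [0, 0.65, 0, 0]]]'

```text
clock: 5.98
tcp_pos: [0.4599, 0.28, 0.2394]
eef_rot: [0.018, 1.0, -0.002, -0.009]
wrist_force: [0.2, -0.7, -1.6]
finger_gap: 0.218
```

Run:
```python
from station import arm
import cv2,numpy as np
o=arm.observe();print(o["clock"],o["tcp_pos"],"yaw",2*np.arctan2(o["eef_rot"][1],o["eef_rot"][0]),o["eef_rot"],o["wrist_force"],o["finger_gap"],o["qd"].round(3))
p=arm.camera_params("wrist");np.savez("w6.npz",**p)
for n in("wrist","scene"):
  im=arm.get_image(n);cv2.imwrite(f"pics/{n}6.png",im[:,:,::-1])
```

```text
5.9833 [0.45988335 0.2799525  0.23944245] yaw 3.1050275143265798 [ 0.01828077  0.99979017 -0.00223641 -0.00896812] [ 0.23988259 -0.72815615 -1.57849242] 0.21808961114244305 [-0.016 -0.012 -0.006  0.003 -0.002 -0.003]
```

View pics/wrist6.png

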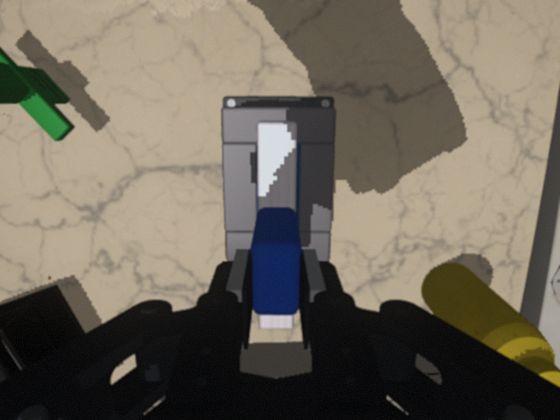

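View pics/scene6.png

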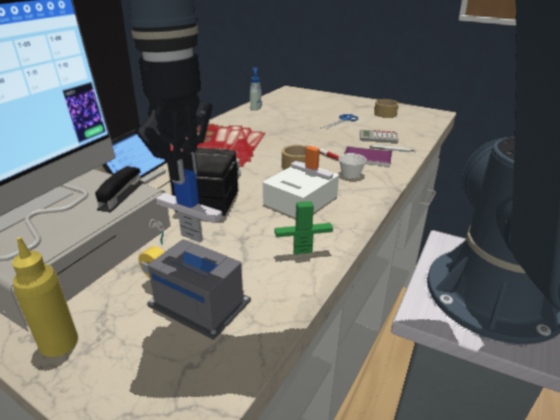

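The wrist view shows the sealer top spanning columns 222–335 at row 110 and 227–331 at row 235, with the bar centred at 277. Checking the y offset numerically.

Run:
```python
import cv2
from h import *
im=cv2.imread("pics/wrist6.png")
cv2.imwrite("pics/c7.png",cv2.resize(im[90:270,210:345],None,fx=3.3,fy=3.3,interpolation=cv2.INTER_CUBIC))
```

```text
(no output)
```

View pics/c7.png

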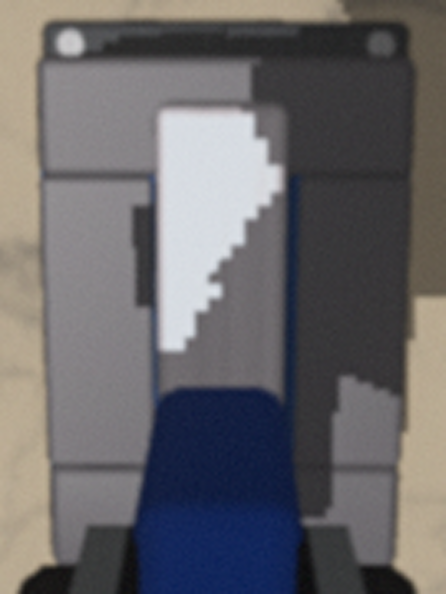

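Run:
```python
from h import *
p=np.load("w6.npz")
g=lambda a,z:w(p,(np.array(a)+.5)/3.3-.5+np.array((210,90)),z)[:,:2].round(4).tolist()
L=g([(43,176),(410,176),(398,466),(51,466)],.09);print(L,np.mean(L,0))
print(g([(153,176),(298,176)],.09))
```

```text
[[0.4221, 0.2387], [0.4253, 0.3266], [0.4984, 0.3237], [0.4953, 0.2355]] [0.460275 0.281125]
[[0.4231, 0.2651], [0.4243, 0.2998]]
```

>>> carry_out --steps '[[[0, 0.1, 0, 0], [0, 0.1, -2, 0], [0, 0.1, -4, 0], [0, 0.1, -5.5, 0], [0, 0.1, -5.5, 0]]]'

```text
clock: 6.5
tcp_pos: [0.4588, 0.2788, 0.1824]
eef_rot: [0.02, 1.0, -0.003, -0.01]
wrist_force: [-1.5, -0.5, -0.8]
finger_gap: 0.214
```

>>> carry_out --steps '[[[0, 0, -0.7, 0], [0, 0, -1.4, 0], [0, 0, -2, 0], [0, 0, -2, 0]]]'

```text
clock: 6.83
tcp_pos: [0.4586, 0.2784, 0.1616]
eef_rot: [0.02, 1.0, -0.003, -0.011]
wrist_force: [-0.9, 0.3, -2.4]
finger_gap: 0.214
```

Run:
```python
from station import arm
import cv2,numpy as np
o=arm.observe();print(o["clock"],o["tcp_pos"],"yaw",2*np.arctan2(o["eef_rot"][1],o["eef_rot"][0]),o["wrist_force"],o["finger_gap"])
for n in("scene",):
  im=arm.get_image(n);cv2.imwrite(f"pics/{n}7.png",cv2.resize(im[120:350,80:330,::-1],None,fx=2.5,fy=2.5))
```

```text
6.8333 [0.45861521 0.27841271 0.16156928] yaw 3.102338288205517 [-0.87284793  0.26295611 -2.36735525] 0.21352494428043714
```

View pics/scene7.png

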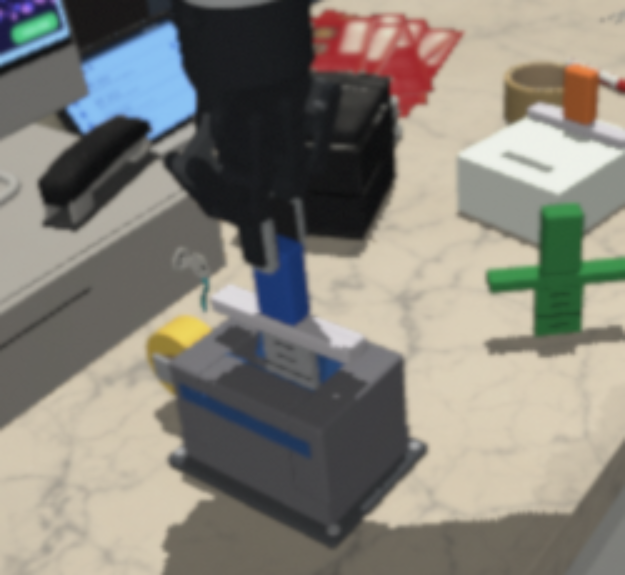

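The blade is in the throat (crop 290,350). The TCP has drifted about 2.5 mm in y, so I'll correct that while continuing down gently.

>>> carry_out --steps '[[[0.1, 0.25, 0, 0], [0.1, 0.3, -0.5, 0], [0.1, 0.3, -0.9, 0], [0.1, 0.3, -1.3, 0], [0.1, 0.3, -1.3, 0]]]'

```text
clock: 7.3
tcp_pos: [0.4593, 0.2814, 0.1482]
eef_rot: [0.02, 1.0, -0.004, -0.011]
wrist_force: [-0.1, -0.7, -0.7]
finger_gap: 0.215
```

>>> carry_out --steps '[[[0, 0.1, -0.2, 0], [0, 0.1, -0.4, 0], [0, 0.1, -0.6, 0], [0, 0.1, -0.7, 0], [0, 0.1, -0.7, 0]]]'

```text
clock: 7.72
tcp_pos: [0.4592, 0.2824, 0.1411]
eef_rot: [0.019, 1.0, -0.004, -0.011]
wrist_force: [-0.5, -0.2, -1.2]
finger_gap: 0.219
```

>>> carry_out --steps '[[[0, -0.1, -0.1, 0], [0, -0.1, -0.2, 0], [0, -0.1, -0.2, 0]]]'

```text
clock: 7.97
tcp_pos: [0.459, 0.2819, 0.1404]
eef_rot: [0.019, 1.0, -0.003, -0.011]
wrist_force: [-5.1, 1.4, 10.8]
finger_gap: 0.215
```

Run:
```python
from station import arm
import cv2,numpy as np
o=arm.observe();print(o["clock"],o["tcp_pos"],o["wrist_force"],o["ft_torque"],o["finger_gap"])
for n in("scene",):
  im=arm.get_image(n);cv2.imwrite(f"pics/{n}8.png",cv2.resize(im[200:340,130:270,::-1],None,fx=4,fy=4))
```

```text
7.9667 [0.45896501 0.2819124  0.14041892] [-5.14052031  1.41523982 10.76638897] [0.24195296 0.9533541  0.02543401] 0.21499357968155813
```

View pics/scene8.png

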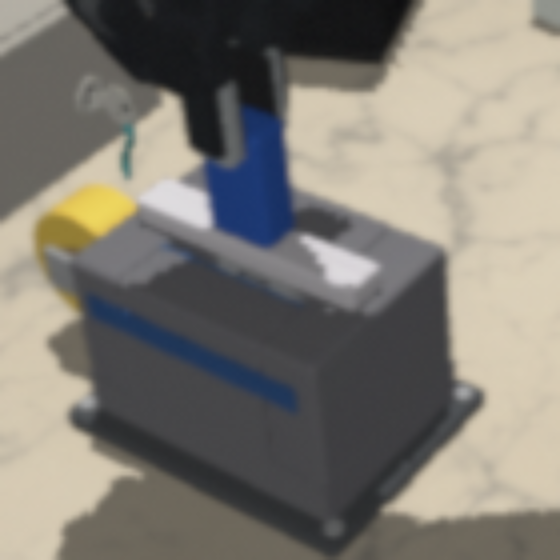

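The bar is down on the lands (crop 260,245), with 11 N of contact at exactly the expected height. Releasing.

>>> carry_out --steps '[[[0, 0, 0, 0], [0, 0, 0, 0], [0, 0, 0, 0], [0, 0, 0, 0], [0, 0, 0, 0]]]' --claw 0

```text
clock: 8.43
tcp_pos: [0.459, 0.2818, 0.1402]
eef_rot: [0.019, 1.0, -0.003, -0.011]
wrist_force: [0.3, -0.5, -1.2]
finger_gap: 0.911
```

>>> carry_out --steps '[[[0, 0, 0, 0], [0, 0, 0, 0], [0, 0, 1, 0], [0, 0, 2, 0], [0, 0, 4, 0]]]'

```text
clock: 8.85
tcp_pos: [0.4583, 0.2814, 0.1801]
eef_rot: [0.019, 1.0, -0.003, -0.012]
wrist_force: [-0.6, 0.2, 0.0]
finger_gap: 1.001
```

>>> carry_out --steps '[[[0, 0, 3, 0], [0, 0, 6, 0], [0, 0, 9, 0], [0, 0, 10, 0], [0, 0, 10, 0]]]'

```text
clock: 9.27
tcp_pos: [0.4594, 0.2821, 0.2839]
eef_rot: [0.019, 1.0, -0.002, -0.01]
wrist_force: [-0.1, 0.3, -0.1]
finger_gap: 1.001
```

>>> carry_out --steps '[[[-3, -3, 0, 0], [-6, -6, 0, 0], [-8, -9, 0, 0], [-8, -10, 0, 0], [-8, -10, 0, 0]]]'

```text
clock: 9.68
tcp_pos: [0.378, 0.1801, 0.2837]
eef_rot: [0.02, 1.0, -0.002, -0.01]
wrist_force: [0.1, 0.3, -0.2]
finger_gap: 1.001
```

Run:
```python
from station import arm
import cv2,numpy as np
o=arm.observe();print(o["clock"],o["tcp_pos"],o["wrist_force"],o["finger_gap"])
p=arm.camera_params("wrist");np.savez("w9.npz",**p)
for n in("wrist","scene","top"):
  im=arm.get_image(n);cv2.imwrite(f"pics/{n}9.png",im[:,:,::-1])
a=cv2.imread("pics/scene9.png");cv2.imwrite("pics/c9.png",cv2.resize(a[140:340,130:360],None,fx=2.9,fy=2.9))
```

```text
9.6833 [0.378018   0.1801146  0.28365061] [ 0.13643761  0.3398336  -0.20884616] 1.0014310044809003
```

View pics/wrist9.png

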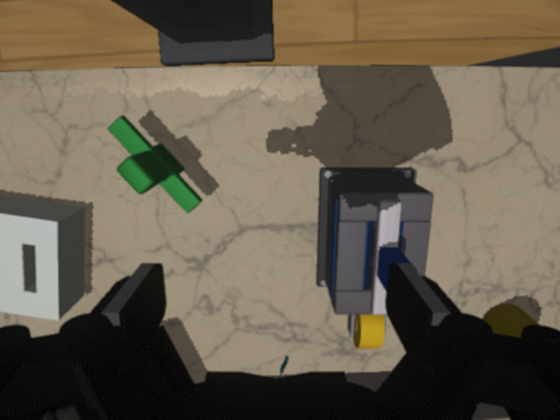

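View pics/c9.png

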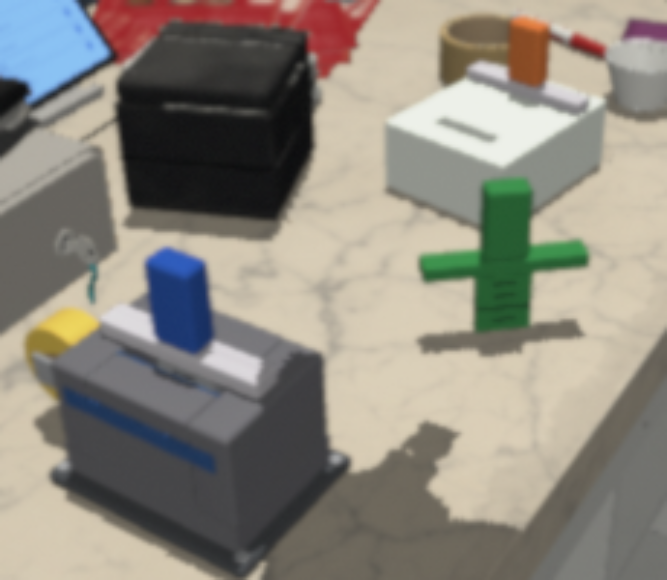

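The gauge stands alone in the throat, with orange in its slot and green untouched. I'll overlay the projected seated model to check seating.

Run:
```python
from station import arm
from h import *
p=arm.camera_params("scene");T=np.linalg.inv(p["T"])
a=cv2.imread("pics/scene9.png");S=5;x0,y0=145,210
c=cv2.resize(a[y0:y0+115,x0:x0+110],None,fx=S,fy=S,interpolation=cv2.INTER_CUBIC)
c=np.hstack([c[:, :395],c[:, :395]]) if 0 else c
def box(o,yaw,hx,hy,z0,z1,col):
    P=np.array([[sx*hx,sy*hy,z] for z in(z0,z1) for sx,sy in((-1,-1),(1,-1),(1,1),(-1,1))])
    R=np.array([[np.cos(yaw),-np.sin(yaw),0],[np.sin(yaw),np.cos(yaw),0],[0,0,1]]);P=P@R.T+o
    q=cv2.projectPoints(P,cv2.Rodrigues(T[:3,:3])[0],T[:3,3],p["mtx"],p["dist"])[0].reshape(-1,2)
    q=((q-[x0,y0]+.5)*S).astype(int)
    for i in range(4):
        for u,v in((i,(i+1)%4),(4+i,4+(i+1)%4),(i,4+i)): cv2.line(c,tuple(map(int,q[u])),tuple(map(int,q[v])),col,1)
o=np.array([.459,.2815,.09]);y=-.038
box(o,y,.058,.01,0,.012,(0,0,255));box(o,y,.016,.01,.012,.067,(0,255,255));box(np.array([.4595,.2805,0]),y,.065,.045,0.05,.09,(0,255,0))
cv2.imwrite("pics/ov.png",c)
```

```text
(no output)
```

View pics/ov.png

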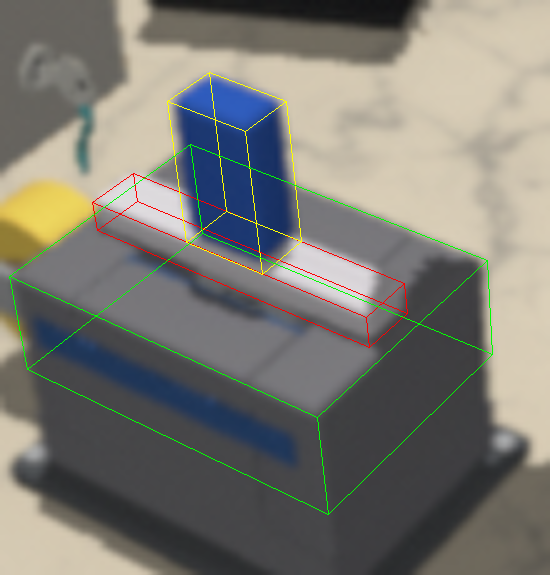

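The overlay matches: the bar lies flat on the top and upright, with no visible tilt. Last, I'll check that orange hasn't moved and hand in.

Run:
```python
import cv2,numpy as np
from station import arm
def c(f):
    h=cv2.cvtColor(cv2.imread(f),cv2.COLOR_BGR2HSV)[150:230,380:430]
    m=cv2.inRange(h,(5,180,120),(18,255,255));M=cv2.moments(m,True);return M["m10"]/max(M["m00"],1),M["m01"]/max(M["m00"],1),M["m00"]
print(c("pics/top0.png"),c("pics/top9.png"))
print(arm.hand_in())
```

```text
(28.84328358208955, 41.1865671641791, 134.0) (28.0, 41.77777777777778, 81.0)
the job is handed in; nothing more can be done
None
```

The blue gauge is standing in the sealer's throat with its shoulder bar on the sealer's top, and I've handed the job in at about 10 s on the clock. I took it from the stand, lowered it into the throat held in the gripper, let go, and moved the arm up and away.

**Seating:** the bar touched down with about 11 N on the wrist, at the expected height (TCP z 0.1404 m). After release, the projected seated model matched the scene picture to within 1–2 pixels, with the bar flat, the gauge upright and along the throat. By the TCP at release, it stands within about 2 mm of the throat centre.

**Other objects:** the orange gauge is upright in its slot and the green look-alike is untouched. The gripper is open and the wrist force is near zero.

**Disagreements in the checks:**
- **Camera offset:** the top and wrist cameras differed by about 2–3 mm on positions, so I used the wrist values, which matched the grasp.
- **Orange gauge:** the last colour check found its centre moved by under 1 pixel. It also counted fewer orange pixels (81 against 134), which I put down to shadow but did not look into.

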